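# Wedge the rocking cask stand

### The arm

A 7-joint arm with a two-finger parallel gripper is mounted at the origin on the work surface. World frame = base frame: x ahead of the robot, y to its left, z up, the work surface at z = 0. Lengths are in m, angles in rad, forces in N, time in s.
With the tool pointing down it reaches from about 0.425 to 0.925 m from the base axis. Payload 6.8 kg.
Tool frame: the origin (TCP) lies on the front face of the gripper's body, between the roots of the fingers; the fingertips stand 73 mm ahead of it and the grasp point (between the pads) lies 54 mm ahead of it (tcp_to_tips is the distance from the TCP to the fingertips, in m); z points along the fingers, x is the direction in which the jaws open and shut, and the axes are right-handed (so a half turn about z gives the same grasp; the last joint's range is limited). The gripper opens to 85 mm and grips with 20 to 120 N. Pads are 22 mm wide; open, the fingers measure 114 mm over their backs; the gripper's body (76 mm by 85 mm) begins 54 mm behind the grasp point. The pads swing forward as they close: fully open they stand 13 mm farther back than shut.
Start: joints at [1.05, 0.477, 0.022, 1.555, -0.011, 1.109, -0.083], TCP at [0.271, -0.618, 0.304] pointing down, gripper open.
Joint ranges: [-2.96, 2.96], [-0.34, 2.1], [-1.41, 1.46], [0.24, 2.44], [-1.37, 4.51], [0.17, 1.92], [-2.96, 2.96]. Speed limits (rad/s): [2.39, 2.39, 3.14, 3.14, 3.14, 3.14, 3.14].

### API

Orientations are given as a unit quaternion [w, x, y, z].
In Python, from station import get_obs, read_camera, hand_in, look_for, silhouettes, tcp_to_tips gives the robot as it stands. The module is installed in compiled form; this text tells all that it offers.
- The arm moves only by the tool apply_moves, never from a script. Its argument "moves" is a list of rows, each a list of 3 entries, a list of its own where there are three numbers: the shift along the tool's x, y, z in units of 25 mm (1.0 is 25 mm), then the turn, a rotation vector about the tool's x, y, z in units of 10 degrees (1.0 is 10 degrees), then the gripper's target within -1 to 1 (fully open at 1, half-way at 0, shut at -1). In form: [[[dx, dy, dz], [rx, ry, rz], jaw], ...]. A call has 1 to 20 rows; each row is the pose to reach, as a shift and turn from the pose commanded when the call began, along the tool's axes at that moment; what a row does not reach only later rows make up. A row lasts 1/8 s, in which the tool goes at most 62.5 mm and 10.7 degrees, less where a joint would pass 70% of its speed; a pose out of reach is approached as far as the arm can. A call with a gripper value outside its range is refused whole. The fingers move at their own pace and stop on an object; "force" is the grip in N (left out, the last holds). Time passes only in rows, so rows that repeat a pose let the fingers close. It gives the time, the measured TCP pose, the force and the opening at its end, in the units of the state.
- get_obs(): the state, without advancing time (a new reading comes with each control period).
- read_camera(name): name is "scene" or "top"; returns a dict with "color" (480x640x3 uint8, red, green, blue), "mtx" (3x3 intrinsics, pixels), "k1" (the pictures are not rectified: a ray, as slopes to the right and down, at radius r is drawn at 1 + k1 r^2 times it, then the intrinsics apply), "eye" and "rotation" of the camera in the world. Camera axes: x right, y up, looking along -z (the intrinsics and any distortion apply to the point x, -y, -z); pixel columns grow to the right and rows downward; lengths in m; the calibration is good to about 2 mm. A picture is of the moment at which its call begins. There is no depth.
- hand_in(): hands the job in, once; it reports no verdict.
Trained networks look in the newest picture that a camera, given by its name, has taken for a name from the list of things; names that differ only in an ending like _2 or _b are one class to them, and where a whole thing is asked for, a point or a joint stands for the part that bears it (a point fixed in the world has none). Each returns a list of dicts, best first, with "conf" (0 to 1); they miss things now and then, are a little off and sometimes report something else, mostly with a low value. They report only what shows in the picture. A call takes as long as a camera call. They do not tell look-alikes from the thing itself.
- look_for(camera, query): "pixel" ([row, column] in pixels, amid what is visible of it).
- silhouettes(camera, query): "mask" (480x640 bool, what is visible of it) and "pixel" ([row, column] in pixels, amid what is visible of it).
The state is a dict: "t": time; "q": joint angles; "joint_vel": joint speeds; "joint_torque": joint torques, N m; "eef_pos": TCP position; "tool_rot": TCP orientation; "contact_force": force on the tool from outside, world axes, zero at the start; "torque": the same for the moment, N m; "gripper_width": opening from 0.0 (shut) to 1.0 (fully open).
Only numpy, scipy, OpenCV 4.12 (cv2) and the standard library are available. Lean on these libraries where they do the work, as an engineer would, in place of code of your own. Each camera call takes 0.05 s, during which the arm holds its last target.

### The job

The little cask's stand rocks on the bench because the foot at its far left corner (seen from the robot), next to the tap, is worn short. Push the oak wedge along the bench, thin end first, under that foot until it sits snug, then press down on the deck corner above it to make sure the stand no longer rocks, and let go, leaving the wedge snug in place and the stand level. Use only the outside of the fingers, gently: do not grip or lift anything, do not shove the stand along, and leave the other things where they are.

Things in the scene. Friction and masses are not known exactly. Their poses are not given: they have to be found in the camera images.
- stand: Wooden stand with an oak cask fixed in it, one loose piece of about 3.5 kg. Origin: centre of its underside at bench level; z up. Deck 260 mm along x, 340 mm along y, top 80 mm above the bench. Square feet 45 x 45 mm centred at x = +-105, y = +-145 mm, rails from 42 mm up. Stands on three feet; the one at +x +y is worn short. Slides on the bench only when pushed sideways with 10 to 20 N.
- cask (a point): Centre of the cask that lies on the stand along the stand's y: 150 mm diameter, 220 mm long, centre 167 mm and top 242 mm (bung 251 mm) above the bench. Its small wooden tap sticks out 50 mm at the stand's +y end, in the middle.
- short_foot (a point): Point at bench level under the centre of the short foot (45 x 45 mm, sides along the stand's x and y). With the stand level its underside hangs 7 to 12 mm above the bench; how much is not given and differs each time. Moves with the stand.
- deck_corner (a point): Point on the flat deck top straight above the centre of the short foot, 80 mm above the bench while the stand is level, 25 mm from the deck's edges; nothing else within 60 mm on the deck. Unwedged, a press of 2 to 4 N here rocks the stand down onto the short foot.
- wedge: Oak wedge, 140 mm long, 50 mm wide, 28 mm thick at its upright back face, tapering to 3 mm at the thin end; 90 g. Origin: centre of its underside; x runs to the thin end. Lies flat, thin end some 20 to 60 mm off the short foot's +y face, up to 20 mm and 0.3 rad off line. Slides at under 1 N; nudged sideways at the thick end it pivots about 25 mm ahead of the origin; stays by friction once wedged.
- offcut: Bystander: rectangular oak offcut, 90 x 48 x 30 mm, not tapered; lies right of the stand. Origin: centre of its underside.
- bung: Bystander: white tapered barrel bung, 54 mm across, 42 mm high. Origin: centre of its underside.
- mallet: Bystander: rubber mallet lying down, 245 mm long, head 100 x 64 mm. Origin: under the middle of the shaft, at bench level; x runs to the head.
- bottle: Bystander: green wine bottle, 74 mm across, 300 mm high, standing. Origin: centre of its underside.
- jar: Bystander: glass jar, 80 mm across, 90 mm high. Origin: centre of its underside.
- tumbler: Bystander: tasting tumbler, 68 mm across, 90 mm high. Origin: centre of its underside.
- wrench: Bystander: steel wrench lying flat, 200 mm long. Origin: its middle at bench level.
Mind the look-alikes: they are no part of the job. What is shaped like the wedge but orange is not meant.

How it is judged:
By the outcome, as a careful person would: the job done as asked, in the order asked, and still so for the second after the job is handed in, with the robot touching nothing.
It also fails if it takes over 67 s, if anything falls off the work surface, if the arm or the gripper's body presses on something with over 40 N, if the wrist force passes 120 N, or if a joint passes its speed limit or range.

## Working session

There is one attempt and no reset: what is moved stays moved. The work goes in short steps, Python scripts to look and compute and a tool call to move; the robot and the scene stay as the last step left them, time stands still between calls to the robot, and variables do not carry over. Pictures are saved under pics/ and viewed, and the job is handed in when it is done.

Besides the shell and the picture viewer there is one more tool, called after "Call:" by a JSON object that holds its "api" and its "payload", one argument or row to a line. apply_moves: Moves the arm, as the interface text tells. Its arguments: {"type":"object","properties":{"moves":{"type":"array"},"force":{"type":"number"}},"required":["moves"]}

```bash
mkdir -p pics; cat > h.py <<'E'
import numpy as np, cv2
from station import *
def snap(n,f):
    c=read_camera(n); cv2.imwrite('pics/'+f,c['color'][:,:,::-1]); return c
def ray(c,px):
    r,co=px; K=np.array(c['mtx']); d=np.array([[[co,r]]],float)
    x=(co-K[0,2])/K[0,0]; y=(r-K[1,2])/K[1,1]
    rd=np.hypot(x,y); u=rd
    for _ in range(30): u=rd/(1+c['k1']*u*u)
    s=u/rd if rd>0 else 1
    v=np.array(c['rotation'])@np.array([x*s,-y*s,-1]); return np.array(c['eye']),v
def atz(c,px,z):
    e,v=ray(c,px); return e+v*(z-e[2])/v[2]
def proj(c,p):
    q=np.array(c['rotation']).T@(np.asarray(p,float)-np.array(c['eye'])); x=q[0]/-q[2]; y=-q[1]/-q[2]
    f=1+c['k1']*(x*x+y*y); K=np.array(c['mtx']); return np.array([K[1,1]*y*f+K[1,2],K[0,0]*x*f+K[0,2]])
E
python3 - <<'E'
from h import *
o=get_obs(); print({k:np.round(v,3) for k,v in o.items()}, tcp_to_tips)
for n in('scene','top'):
    c=snap(n,n+'0.png'); print(n,c['eye'],c['k1'],c['mtx'],np.round(c['rotation'],3))
    for q in('stand','cask','short_foot','deck_corner','wedge','offcut'):
        print(q,[(np.round(d['pixel']),round(d['conf'],2)) for d in look_for(n,q)])
E
```

```text
{'t': np.float64(0.0), 'q': array([ 1.05 ,  0.478,  0.022,  1.556, -0.012,  1.109, -0.083]), 'joint_vel': array([0.003, 0.   , 0.   , 0.   , 0.001, 0.001, 0.001]), 'joint_torque': array([-1.0000e-03, -5.9646e+01,  1.6080e+00, -2.8120e+01,  1.2000e-02,
        9.0000e-03, -0.0000e+00]), 'eef_pos': array([ 0.271, -0.618,  0.303]), 'tool_rot': array([-0.   ,  0.837, -0.547, -0.001]), 'contact_force': array([-0.64 , -0.268,  0.494]), 'torque': array([-0.053,  0.004, -0.011]), 'gripper_width': np.float64(1.002)} 0.0726
scene [1.36870271 1.01221103 1.06473089] -0.12798097922924823 [[529.26238316   0.         312.88929554]
 [  0.         529.26238316 237.39804005]
 [  0.           0.           1.        ]] [0.322 0.156 0.435 0.826]
stand [(array([226., 267.]), 0.57)]
cask [(array([228., 272.]), 0.56), (array([291., 253.]), 0.31)]
short_foot [(array([226., 270.]), 0.59)]
deck_corner [(array([226., 270.]), 0.68)]
wedge [(array([286., 362.]), 0.92), (array([344., 322.]), 0.82), (array([298., 307.]), 0.72)]
offcut [(array([226., 272.]), 0.66), (array([220., 207.]), 0.61)]
top [ 0.37710023 -0.01523535  1.27679501] 0.023832276005155133 [[498.02323588   0.         314.82500707]
 [  0.         498.02323588 244.55734554]
 [  0.           0.           1.        ]] [ 0.712  0.041 -0.028 -0.701]
stand [(array([242., 396.]), 0.68)]
cask [(array([245., 398.]), 0.62)]
short_foot [(array([241., 402.]), 0.95), (array([272., 517.]), 0.34)]
deck_corner []
wedge [(array([204., 286.]), 0.93), (array([266., 254.]), 0.92), (array([167., 222.]), 0.79)]
offcut [(array([207., 503.]), 0.67), (array([287., 162.]), 0.29)]
```

```bash
sed -i 's/np.array(c\[.rotation.\])/RM(c)/g' h.py; cat >> h.py <<'E'
def RM(c):
    from scipy.spatial.transform import Rotation as R
    w,x,y,z=c['rotation']; return R.from_quat([x,y,z,w]).as_matrix()
E
python3 - <<'E'
from h import *
c=read_camera('top')
for p in([204,286],[266,254],[167,222],[242,396]): print(p,atz(c,p,0.01))
c=read_camera('scene')
for p in([286,362],[344,322],[298,307],[226,267]): print(p,atz(c,p,0.01))
E
```

```text
[204, 286] [0.6048969  0.08557777 0.01      ]
[266, 254] [0.44366617 0.16366315 0.01      ]
[167, 222] [0.69996838 0.25432821 0.01      ]
[242, 396] [ 0.51059668 -0.19730026  0.01      ]
[286, 362] [0.44344586 0.17225185 0.01      ]
[344, 322] [0.69740722 0.2661537  0.01      ]
[298, 307] [0.60266837 0.09739447 0.01      ]
[226, 267] [ 0.44985337 -0.29384095  0.01      ]
```

View pics/scene0.png

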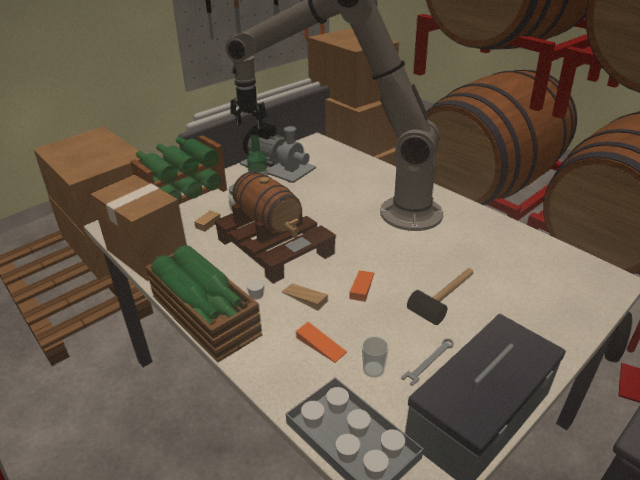

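View pics/top0.png

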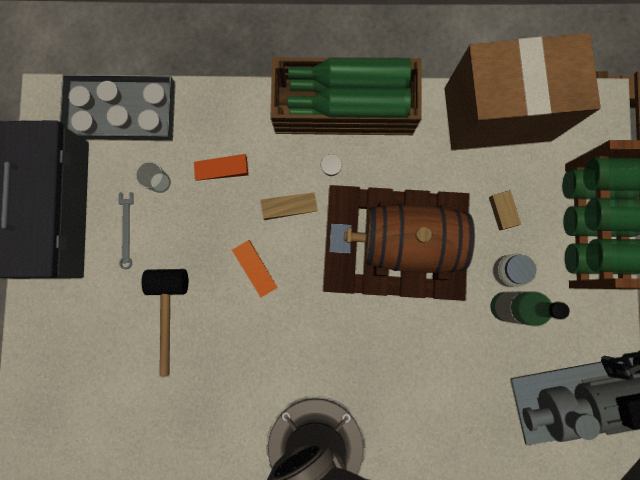

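```bash
python3 - <<'E'
import cv2
a=cv2.imread('pics/top0.png')[140:310,180:480]; a=cv2.resize(a,(800,453),interpolation=cv2.INTER_CUBIC); cv2.imwrite('pics/c1.png',a)
a=cv2.imread('pics/scene0.png')[200:370,210:390]; a=cv2.resize(a,(630,595),interpolation=cv2.INTER_CUBIC); cv2.imwrite('pics/c2.png',a)
a=cv2.imread('pics/top0.png')[180:235,250:350]; a=cv2.resize(a,(800,440),interpolation=cv2.INTER_CUBIC); cv2.imwrite('pics/c3.png',a)
E
```

```text
(no output)
```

View pics/c1.png

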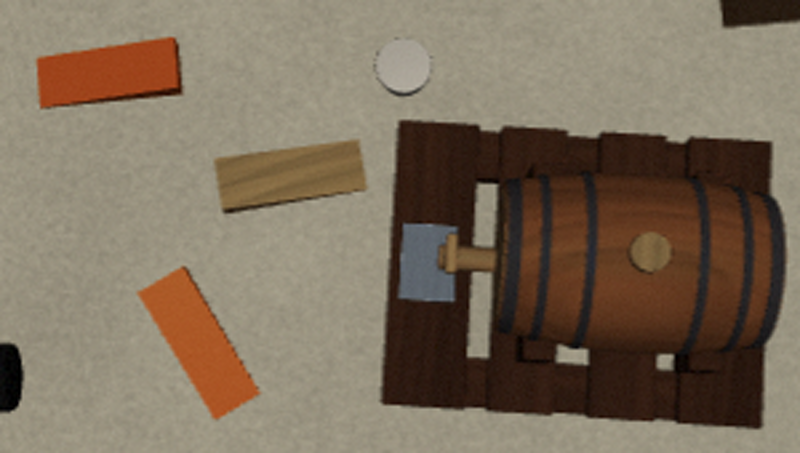

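View pics/c2.png

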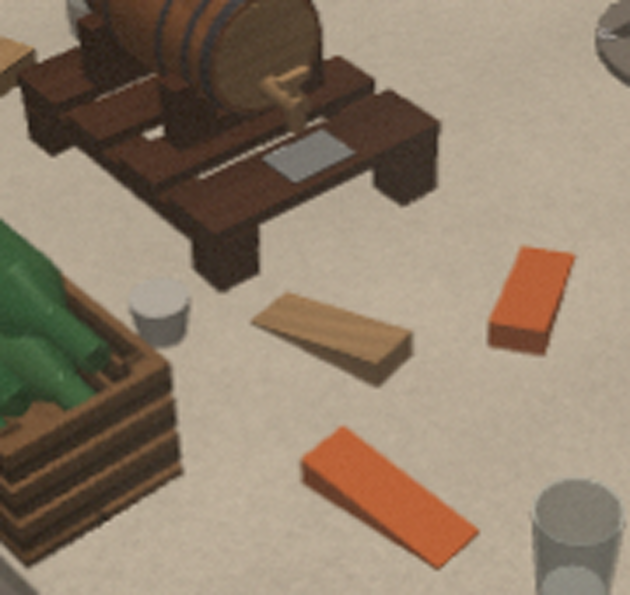

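View pics/c3.png

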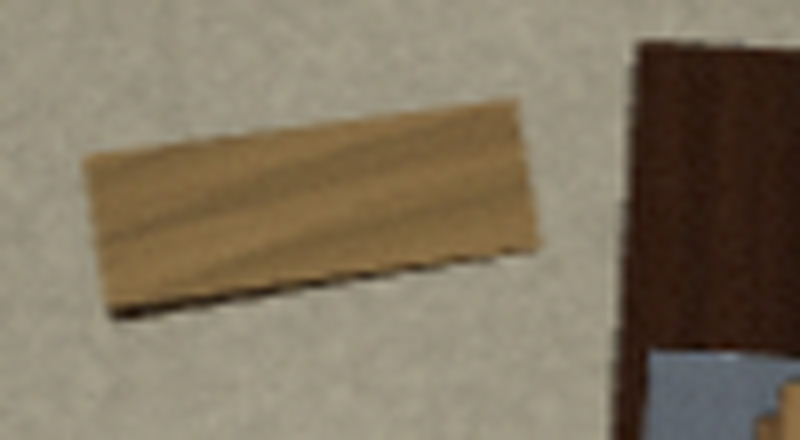

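```bash
cat > fit.py <<'E'
from h import *
from scipy.optimize import least_squares
def fit(obs,x0):
    # obs: list (cam, local pt, pixel[row,col])
    def P(v,l): c,s=np.cos(v[2]),np.sin(v[2]); return [v[0]+c*l[0]-s*l[1],v[1]+s*l[0]+c*l[1],l[2]]
    f=lambda v: np.concatenate([proj(c,P(v,l))-p for c,l,p in obs])
    r=least_squares(f,x0,loss='soft_l1'); return r.x,np.round(r.fun.reshape(-1,2),1)
E
cat > m0.py <<'E'
from fit import *
T=read_camera('top'); S=read_camera('scene')
def u(p,s,ox,oy): return np.array([(p[1]+.5)/s-.5+oy,(p[0]+.5)/s-.5+ox])
w=[]
# wedge local: x to thin, y. Heading ~ -y world => local y = +x world
for l,p in [((-.07,.025,.028),(84,157)),((-.07,-.025,.028),(107,312)),((.07,.025,.003),(518,98)),((.07,-.025,.003),(540,248))]: w.append((T,l,u(p,8,250,180)))
ws=[]
for l,p in [((.07,.025,.003),(250,322)),((.07,-.025,.003),(288,292)),((-.07,-.025,.028),(412,332)),((-.07,.025,.028),(377,362)),((-.07,.025,0),(378,385)),((-.07,-.025,0),(412,352))]: ws.append((S,l,u(p,3.5,210,200)))
st=[];ss=[]
for l,p in [((.13,.17,.08),(400,121)),((.13,-.17,.08),(771,142)),((-.13,-.17,.08),(760,427)),((-.13,.17,.08),(383,403))]: st.append((T,l,u(p,8/3,180,140)))
for l,p in [((-.13,.17,.08),(440,122)),((.13,.17,.08),(205,237)),((.13,-.17,.08),(20,77)),((.1275,.1675,.01),(222,291))]: ss.append((S,l,u(p,3.5,210,200)))
for a,x0 in((w,[.6,.08,-1.5]),(ws,[.6,.08,-1.5]),(w+ws,[.6,.08,-1.5]),(st,[.5,-.2,0]),(ss,[.5,-.2,0]),(st+ss,[.5,-.2,0])):
    x,r=fit(a,x0); print(np.round(x,4)); print(r.tolist())
E
python3 m0.py
```

```text
[ 0.6015  0.0777 -1.3835]
[[0.1, -0.2], [-0.2, 0.0], [0.0, -0.1], [0.1, 0.4]]
[ 0.5971  0.0772 -1.3811]
[[-0.4, -0.0], [-0.3, -0.6], [-0.6, 0.2], [0.0, 0.1], [0.6, -0.0], [0.7, 0.2]]
[ 0.5996  0.078  -1.3771]
[[1.0, -0.4], [0.7, -0.0], [0.6, -0.3], [0.6, 0.3], [0.1, -0.5], [0.2, -1.2], [-0.2, -0.2], [0.5, -0.3], [1.1, -0.4], [1.2, -0.2]]
[ 0.5043 -0.1879 -0.0465]
[[-0.6, -0.7], [-0.4, 0.5], [0.6, 1.0], [0.4, -0.9]]
[ 0.5003 -0.1864 -0.0589]
[[0.4, 0.5], [-0.6, 2.2], [-1.6, -1.1], [1.0, -0.9]]
[ 0.5037 -0.1874 -0.0466]
[[-0.4, -0.8], [-0.2, 0.3], [0.8, 0.8], [0.6, -1.1], [0.2, -0.4], [-0.3, 1.9], [-0.9, -2.4], [1.3, -1.1]]
```

```bash
cat >> h.py <<'E'
def mv(pos,head=None,o=None):
    from scipy.spatial.transform import Rotation as R
    o=o or get_obs(); w,x,y,z=o['tool_rot']; M=R.from_quat([x,y,z,w])
    d=M.inv().apply(np.array(pos)-o['eef_pos'])/.025
    t=0
    if head is not None:
        c,s=np.cos(head),np.sin(head); G=R.from_matrix(np.array([[c,s,0],[s,-c,0],[0,0,-1]]).T.T)
        t=(M.inv()*G).as_rotvec()/np.radians(10)
    return np.round(d,2),np.round(t,2)
E
python3 - <<'E'
from h import *
c=read_camera('top'); print('bottle',atz(c,[308,560],.3),'bung',atz(c,[165,331],.042))
print(mv([.30,-.6,.42],-1.618)); print(mv([.54,.075,.42],-1.618)); print(mv([.54,.085,.2],-1.618))
E
```

```text
bottle [ 0.35738668 -0.4686232   0.3       ] bung [ 0.70049624 -0.028653    0.042     ]
(array([-0.2 , -1.37, -4.64]), array([-0.  , -0.  ,  2.63]))
(array([-21.09, -20.99,  -4.64]), array([-0.  , -0.  ,  2.63]))
(array([-21.45, -21.15,   4.16]), array([-0.  , -0.  ,  2.63]))
```

Call:
{"api": "apply_moves", "payload": {
  "moves": [
    [[0, 0, -2.4], [0, 0, 0], 0.3],
    [[0, 0, -4.6], [0, 0, 0], 0.3],
    [[0, 0, -4.6], [0, 0, 0], 0.3],
    [[-3, -3, -4.6], [0, 0, 1], 0.3],
    [[-5, -5, -4.6], [0, 0, 2], 0.3],
    [[-7, -7, -4.6], [0, 0, 2.6], 0.3],
    [[-9, -9, -4.6], [0, 0, 2.6], 0.3],
    [[-11, -11, -4.6], [0, 0, 2.6], 0.3],
    [[-13, -13, -4.6], [0, 0, 2.6], 0.3],
    [[-15, -15, -4.6], [0, 0, 2.6], 0.3],
    [[-17, -17, -4.6], [0, 0, 2.6], 0.3],
    [[-19, -19, -4.6], [0, 0, 2.6], 0.3],
    [[-21, -21, -4.6], [0, 0, 2.6], 0.3],
    [[-21, -21, -4.6], [0, 0, 2.6], 0.3],
    [[-21, -21, -4.6], [0, 0, 2.6], 0.3],
    [[-21, -21, -4.6], [0, 0, 2.6], 0.3]
  ]
}}

```text
t: 2.95
eef_pos: [0.5411, 0.0784, 0.4178]
tool_rot: [0.0, -0.695, 0.719, 0.001]
contact_force: [-1.0, -0.8, -1.2]
gripper_width: 0.646
```

```bash
python3 - <<'E'
from h import *
print(mv([.528,.088,.10],-1.618))
snap('scene','s1.png')
E
```

```text
(array([-0.34,  0.51, 12.71]), array([0.01, 0.01, 0.08]))
```

View pics/s1.png

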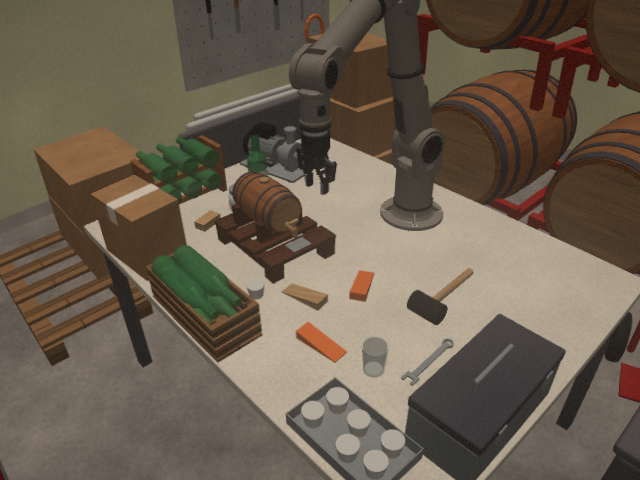

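The gripper hangs above the bench near (190,320), clear of everything. Now I lower it beside the wedge.

Call:
{"api": "apply_moves", "payload": {
  "moves": [
    [[-0.1, 0.2, 2], [0, 0, 0.1], 0.3],
    [[-0.3, 0.5, 4], [0, 0, 0.1], 0.3],
    [[-0.3, 0.5, 6], [0, 0, 0.1], 0.3],
    [[-0.3, 0.5, 8], [0, 0, 0.1], 0.3],
    [[-0.3, 0.5, 10], [0, 0, 0.1], 0.3],
    [[-0.3, 0.5, 11.5], [0, 0, 0.1], 0.3],
    [[-0.3, 0.5, 12.5], [0, 0, 0.1], 0.3],
    [[-0.3, 0.5, 12.7], [0, 0, 0.1], 0.3],
    [[-0.3, 0.5, 12.7], [0, 0, 0.1], 0.3]
  ]
}}

```text
t: 4.12
eef_pos: [0.529, 0.0804, 0.1018]
tool_rot: [-0.0, -0.686, 0.728, -0.0]
contact_force: [-0.9, -0.8, 0.3]
gripper_width: 0.655
```

```bash
python3 - <<'E'
from h import *
c=snap('scene','s2.png');a=cv2.resize(cv2.imread('pics/s2.png')[200:350,230:430],(800,600),interpolation=2);cv2.imwrite('pics/s2c.png',a)
c=snap('top','t2.png');a=cv2.resize(cv2.imread('pics/t2.png')[140:310,180:480],(800,453),interpolation=2);cv2.imwrite('pics/t2c.png',a)
o=get_obs();print(o['eef_pos'],o['contact_force'])
E
```

```text
[0.5296168  0.08089013 0.10255863] [ 0.93148127 -0.31355112 -0.36233129]
```

View pics/s2c.png

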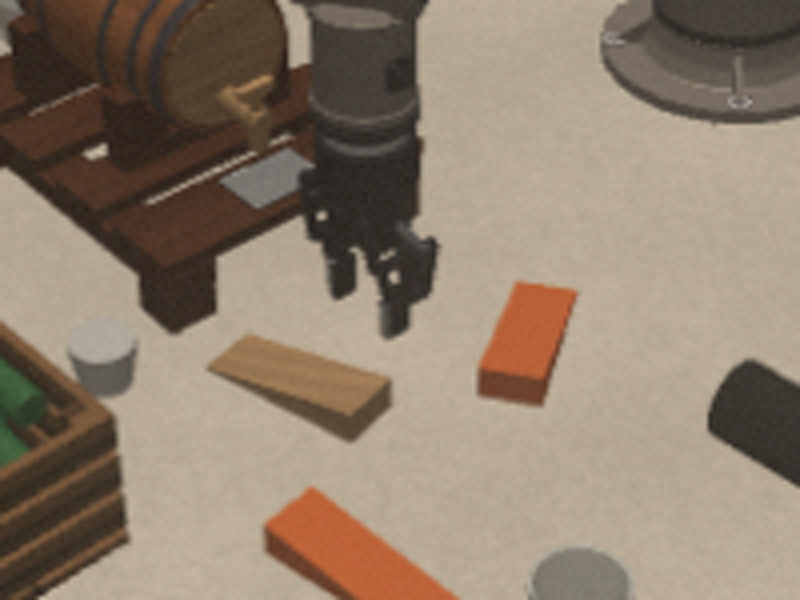

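View pics/t2c.png

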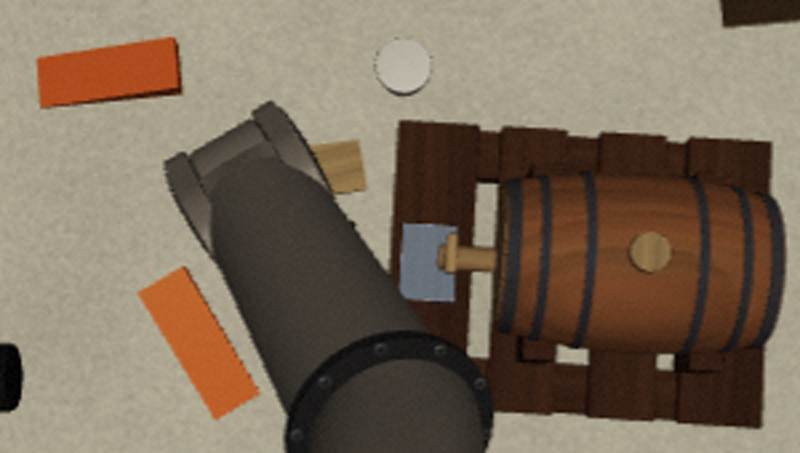

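Call:
{"api": "apply_moves", "payload": {
  "moves": [
    [[-0.4, 0, 0.5], [0, 0, 0], 0.3],
    [[-0.4, 0, 0.8], [0, 0, 0], 0.3],
    [[-0.4, 0, 1.0], [0, 0, 0], 0.3],
    [[-0.4, 0, 1.0], [0, 0, 0], 0.3]
  ]
}}

```text
t: 4.72
eef_pos: [0.5291, 0.091, 0.0758]
tool_rot: [-0.001, -0.686, 0.727, 0.0]
contact_force: [-0.3, 0.0, 0.5]
gripper_width: 0.646
```

```bash
python3 - <<'E'
from h import *
c=snap('scene','s3.png');a=cv2.resize(cv2.imread('pics/s3.png')[230:330,270:400],(780,600),interpolation=2);cv2.imwrite('pics/s3c.png',a)
o=get_obs();print(o['eef_pos'],o['contact_force'])
for y in(.05,.06,.11,.12,.13): print(y,proj(c,[o['eef_pos'][0]+.011,y,0.003]))
E
```

```text
[0.52938177 0.09104528 0.07614616] [0.31634833 0.06664292 0.06465893]
0.05 [283.2080046  311.98197099]
0.06 [284.70924144 314.12941549]
0.11 [292.3797246 325.1082166]
0.12 [293.94730211 327.35325243]
0.13 [295.52624833 329.61503655]
```

View pics/s3c.png

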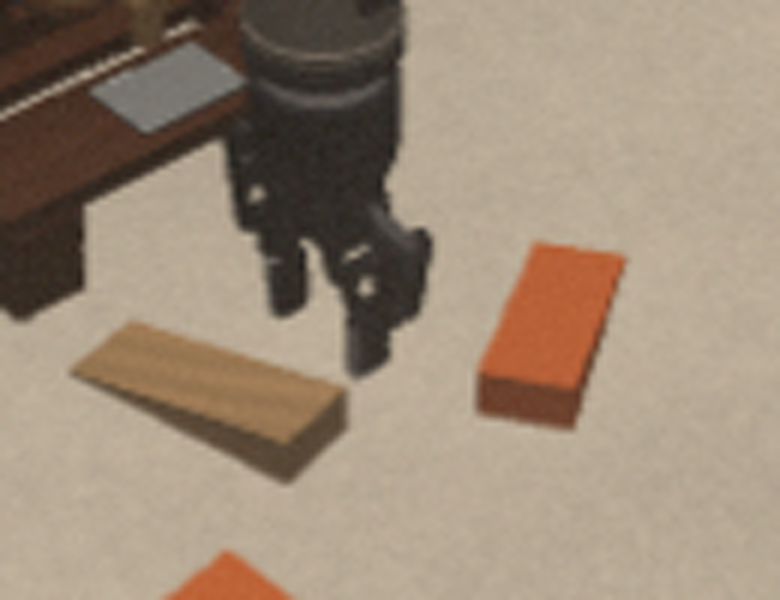

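Call:
{"api": "apply_moves", "payload": {
  "moves": [
    [[0, -0.2, 0], [0, 0, 0], 0.3],
    [[0, -0.4, 0], [0, 0, 0], 0.3],
    [[0, -0.6, 0], [0, 0, 0], 0.3],
    [[0, -0.75, 0], [0, 0, 0], 0.3],
    [[0, -0.9, 0], [0, 0, 0], 0.3],
    [[0, -1.0, 0], [0, 0, 0], 0.3],
    [[0, -1.1, 0], [0, 0, 0], 0.3],
    [[0, -1.2, 0], [0, 0, 0], 0.3],
    [[0, -1.3, 0], [0, 0, 0], 0.3],
    [[0, -1.4, 0], [0, 0, 0], 0.3],
    [[0, -1.5, 0], [0, 0, 0], 0.3],
    [[0, -1.6, 0], [0, 0, 0], 0.3],
    [[0, -1.7, 0], [0, 0, 0], 0.3],
    [[0, -1.8, 0], [0, 0, 0], 0.3],
    [[0, -1.8, 0], [0, 0, 0], 0.3]
  ]
}}

```text
t: 6.65
eef_pos: [0.5748, 0.0885, 0.0765]
tool_rot: [0.0, -0.686, 0.728, -0.0]
contact_force: [0.8, 0.6, -0.3]
gripper_width: 0.652
```

```bash
python3 - <<'E'
from h import *
c=snap('scene','s4.png');a=cv2.resize(cv2.imread('pics/s4.png')[230:330,250:380],(780,600),interpolation=2);cv2.imwrite('pics/s4c.png',a)
o=get_obs();print(o['eef_pos'],o['contact_force'])
E
```

```text
[0.57460536 0.08848789 0.07643498] [-0.5447167   0.84090073  0.05028771]
```

View pics/s4c.png

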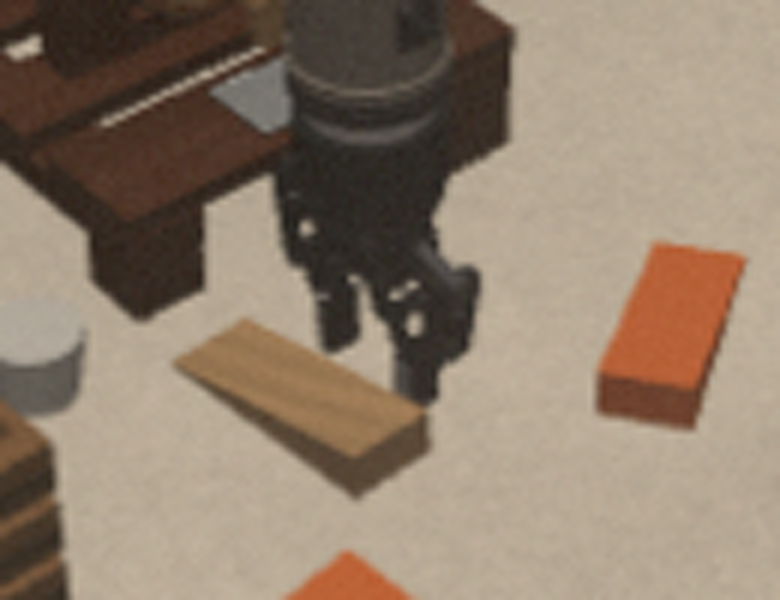

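```bash
cat >> fit.py <<'E'
def u(p,s,ox,oy): return np.array([(p[1]+.5)/s-.5+oy,(p[0]+.5)/s-.5+ox])
def wsc(pts,s,ox,oy,x0=(.6,.08,-1.55)):
    S=read_camera('scene')
    L=[(.07,.025,.003),(.07,-.025,.003),(-.07,-.025,.028),(-.07,.025,.028),(-.07,.025,0),(-.07,-.025,0)]
    x,r=fit([(S,l,u(p,s,ox,oy)) for l,p in zip(L,pts) if p],x0); print(np.round(x,4),r.tolist()); return x
E
python3 - <<'E'
from fit import *
wsc([(174,362),(245,318),(428,408),(356,457),(357,498),(428,448)],6,250,230)
E
```

```text
[ 0.6104  0.0709 -1.5502] [[-0.2, -0.5], [-0.2, -0.1], [-0.0, 0.3], [-0.1, -0.2], [0.1, -0.1], [0.4, 0.4]]
```

Call:
{"api": "apply_moves", "payload": {
  "moves": [
    [[0, -0.1, 0], [0, 0, 0], 0.3],
    [[0, -0.2, 0], [0, 0, 0], 0.3],
    [[0, -0.3, 0], [0, 0, 0], 0.3],
    [[0, -0.4, 0], [0, 0, 0], 0.3],
    [[0, -0.4, 0], [0, 0, 0], 0.3]
  ]
}}

```text
t: 7.38
eef_pos: [0.5847, 0.0879, 0.0764]
tool_rot: [0.0, -0.686, 0.728, -0.0]
contact_force: [-0.7, -0.5, 0.8]
gripper_width: 0.654
```

```bash
python3 - <<'E'
from h import *
c=snap('scene','s5.png');a=cv2.resize(cv2.imread('pics/s5.png')[230:330,250:380],(780,600),interpolation=2);cv2.imwrite('pics/s5c.png',a)
o=get_obs();print(o['eef_pos'],o['contact_force'])
E
```

```text
[0.58463687 0.08793944 0.07645004] [ 1.09355969  0.83897806 -0.45001899]
```

View pics/s5c.png

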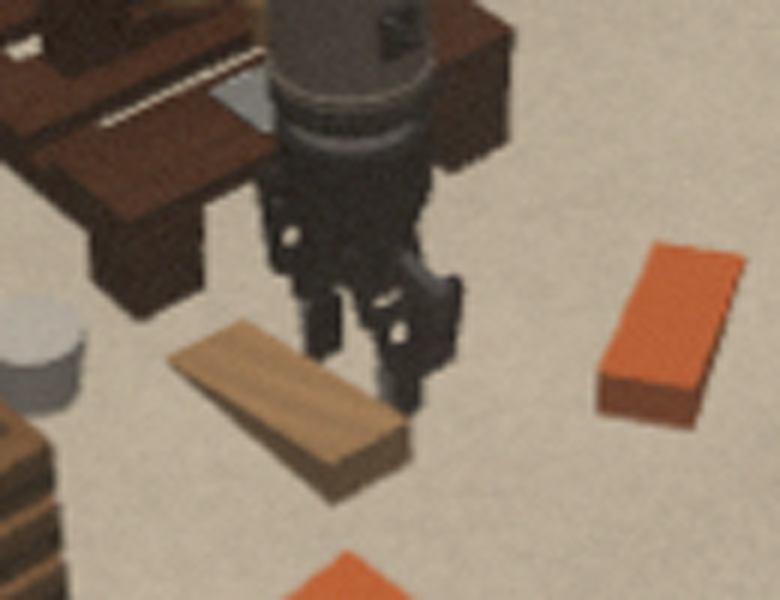

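```bash
python3 - <<'E'
from fit import *
wsc([(167,358),(241,318),(410,420),(334,465),(334,504),(410,457)],6,250,230)
# foot: bottom visible corners in same crop (short foot): left (95,283), outer (142,322), right(204,290)
S=read_camera('scene')
L=[(.1275,.1225,.01),(.1275,.1675,.01),(.0825,.1675,.01),(-.13,.17,.08),(.13,.17,.08),(-.1275,.1675,0)]
P=[(95,283),(142,322),(204,290),(514,33),(120,220),None]
x,r=fit([(S,l,u(p,6,250,230)) for l,p in zip(L,P) if p],[.5,-.19,-.05]); print(np.round(x,4),r.tolist())
c,s=np.cos(x[2]),np.sin(x[2]); print(x[0]+c*.105-s*.145,x[1]+s*.105+c*.145)
E
```

```text
[ 0.6168  0.0685 -1.621 ] [[0.0, -0.5], [-0.1, 0.1], [-0.4, 0.3], [-0.4, -0.4], [0.2, -0.1], [0.5, 0.5]]
[ 0.5002 -0.1872 -0.055 ] [[-0.1, -1.3], [0.4, -1.0], [-0.3, 0.4], [-0.4, 0.5], [0.3, 0.9]]
0.6129702098873161 -0.04822518451400398
```

Call:
{"api": "apply_moves", "payload": {
  "moves": [
    [[0, -0.1, 0], [0, 0, 0], 0.3],
    [[0, -0.1, 0], [0, 0, 0], 0.3],
    [[0, 0.4, 0], [0, 0, 0], 0.3],
    [[0, 0.9, 0], [0, 0, 0], 0.3],
    [[0, 0.9, -1], [0, 0, 0], 0.3],
    [[0, 0.9, -2.5], [0, 0, 0], 0.3],
    [[0, 0.9, -2.5], [0, 0, 0], 0.3]
  ]
}}

```text
t: 8.4
eef_pos: [0.5627, 0.0899, 0.1415]
tool_rot: [0.002, -0.686, 0.727, -0.001]
contact_force: [0.3, 0.2, -0.2]
gripper_width: 0.65
```

```bash
python3 - <<'E'
from h import *
o=get_obs();print(o['eef_pos'],o['contact_force'],o['q'])
# back face centre approx
print(mv([.624,.195,.14],-0.05),mv([.624,.195,.14],np.pi-0.05))
E
```

```text
[0.5626842  0.08986587 0.14151311] [ 0.28884924  0.18514807 -0.20208046] [ 0.01867426  0.53664495 -0.36930811  1.92115886  0.28170961  0.72896358
 -2.14312837]
(array([-4.34, -2.2 ,  0.08]), array([-0.03, -0.02, -9.05])) (array([-4.34, -2.2 ,  0.08]), array([-0.02,  0.03,  8.95]))
```

Call:
{"api": "apply_moves", "payload": {
  "moves": [
    [[-1.5, -0.5, 0], [0, 0, -1], -0.7],
    [[-3, -1.2, 0], [0, 0, -2], -0.7],
    [[-4.3, -2.2, 0], [0, 0, -3], -0.7],
    [[-4.3, -2.2, 0], [0, 0, -4], -0.7],
    [[-4.3, -2.2, 0], [0, 0, -5], -0.7],
    [[-4.3, -2.2, 0], [0, 0, -6], -0.7],
    [[-4.3, -2.2, 0], [0, 0, -7], -0.7],
    [[-4.3, -2.2, 0], [0, 0, -8], -0.7],
    [[-4.3, -2.2, 0], [0, 0, -9], -0.7],
    [[-4.3, -2.2, 0], [0, 0, -9.05], -0.7],
    [[-4.3, -2.2, 0], [0, 0, -9.05], -0.7]
  ]
}}

```text
t: 9.78
eef_pos: [0.6226, 0.1933, 0.1383]
tool_rot: [0.0, 1.0, -0.026, -0.0]
contact_force: [-0.1, 0.8, -1.4]
gripper_width: 0.151
```

```bash
python3 - <<'E'
from h import *
o=get_obs();print(o['eef_pos'],o['contact_force'],o['q'])
print(mv([.6235,.175,.082],-0.05))
c=snap('top','t6.png');a=cv2.resize(cv2.imread('pics/t6.png')[170:240,230:350],(800,467),interpolation=2);cv2.imwrite('pics/t6c.png',a)
c=snap('scene','s6.png');a=cv2.resize(cv2.imread('pics/s6.png')[230:330,250:380],(780,600),interpolation=2);cv2.imwrite('pics/s6c.png',a)
E
```

```text
[0.62255919 0.19331811 0.13829385] [-0.05603402  0.82406137 -1.35843389] [ 0.10334025  0.73929929 -0.72497002  1.69807909  0.58820891  0.93554554
 -0.90614031]
(array([0.08, 0.73, 2.25]), array([ 0.  ,  0.01, -0.01]))
```

View pics/t6c.png

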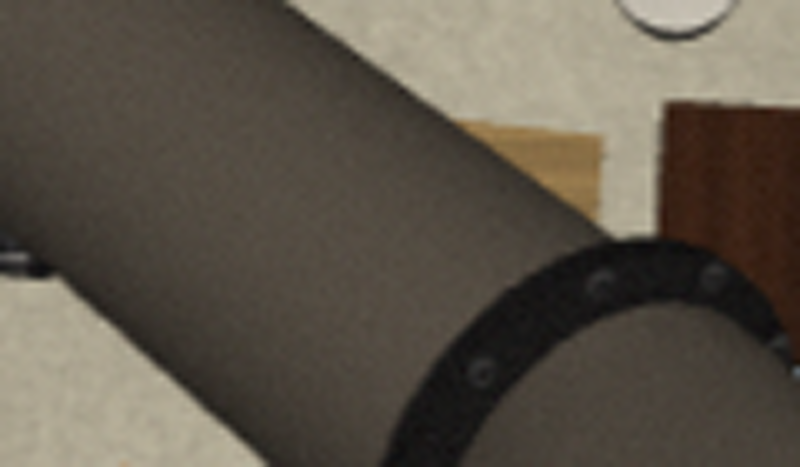

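View pics/s6c.png

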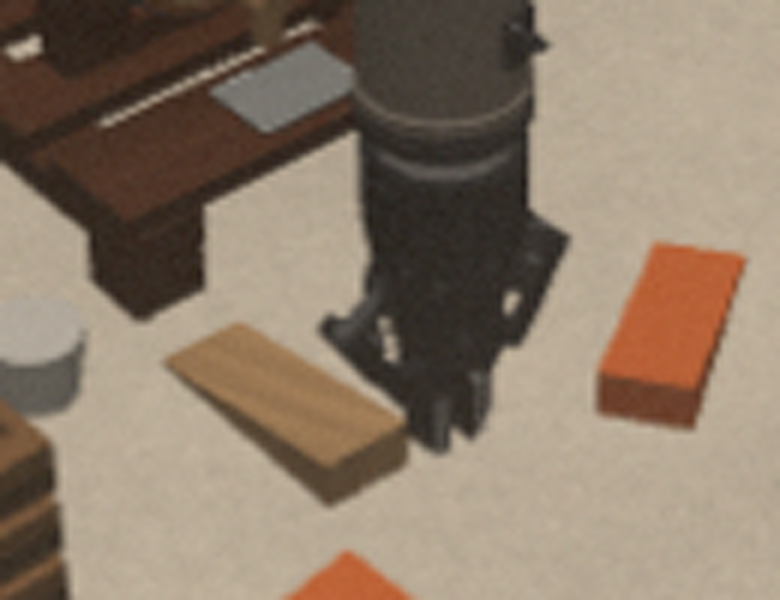

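```bash
python3 - <<'E'
from fit import *
x=wsc([(164,360),(239,322),(407,424),(329,466),(330,506),(408,460)],6,250,230)
print('thin',x[:2]+.07*np.array([np.cos(x[2]),np.sin(x[2])]),'back',x[:2]-.07*np.array([np.cos(x[2]),np.sin(x[2])]))
E
```

```text
[ 0.6191  0.0689 -1.6262] [[0.0, -0.4], [-0.4, 0.1], [-0.5, 0.3], [-0.1, -0.2], [0.4, -0.0], [0.5, 0.2]]
thin [ 0.61521178 -0.0010138 ] back [0.62296227 0.1387715 ]
```

Call:
{"api": "apply_moves", "payload": {
  "moves": [
    [[0.05, 0.3, 1], [0, 0, 0], -0.7],
    [[0.05, 0.6, 1.8], [0, 0, 0], -0.7],
    [[0.05, 0.6, 2.25], [0, 0, 0], -0.7],
    [[0.05, 0.6, 2.25], [0, 0, 0], -0.7]
  ]
}}

```text
t: 10.42
eef_pos: [0.6231, 0.1784, 0.0817]
tool_rot: [0.0, 1.0, -0.025, -0.001]
contact_force: [0.5, 0.9, 0.3]
gripper_width: 0.147
```

```bash
python3 - <<'E'
from h import *
o=get_obs();print(o['eef_pos'],o['contact_force'])
c=snap('scene','s7.png');a=cv2.resize(cv2.imread('pics/s7.png')[230:330,250:380],(780,600),interpolation=2);cv2.imwrite('pics/s7c.png',a)
E
```

```text
[0.62310684 0.17842478 0.08172974] [0.46535268 0.90200286 0.26748691]
```

View pics/s7c.png

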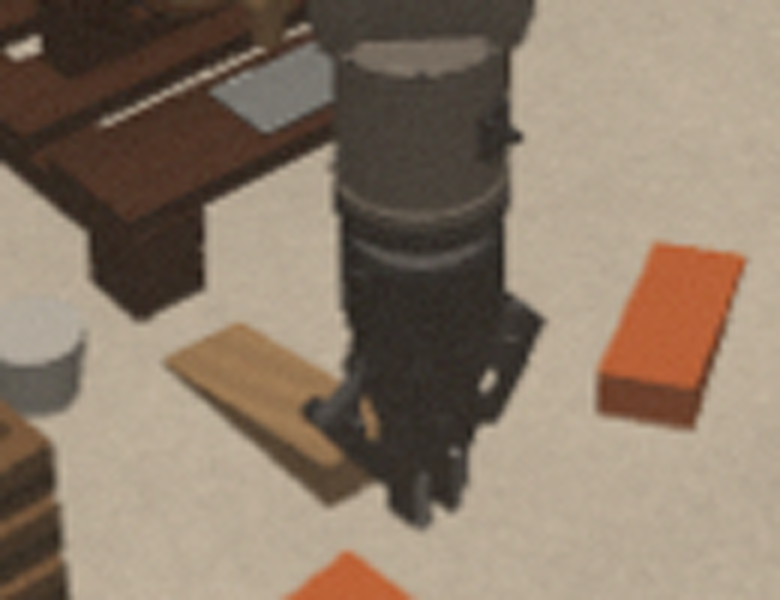

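Call:
{"api": "apply_moves", "payload": {
  "moves": [
    [[0, 0.3, 0], [0, 0, 0], -0.7],
    [[0, 0.6, 0], [0, 0, 0], -0.7],
    [[0, 0.8, 0], [0, 0, 0], -0.7],
    [[0, 0.95, 0], [0, 0, 0], -0.7],
    [[0, 1.05, 0], [0, 0, 0], -0.7],
    [[0, 1.15, 0], [0, 0, 0], -0.7],
    [[0, 1.25, 0], [0, 0, 0], -0.7],
    [[0, 1.35, 0], [0, 0, 0], -0.7],
    [[0, 1.45, 0], [0, 0, 0], -0.7],
    [[0, 1.55, 0], [0, 0, 0], -0.7],
    [[0, 1.65, 0], [0, 0, 0], -0.7],
    [[0, 1.75, 0], [0, 0, 0], -0.7],
    [[0, 1.85, 0], [0, 0, 0], -0.7],
    [[0, 1.95, 0], [0, 0, 0], -0.7],
    [[0, 2.05, 0], [0, 0, 0], -0.7],
    [[0, 2.05, 0], [0, 0, 0], -0.7]
  ]
}}

```text
t: 12.48
eef_pos: [0.6211, 0.1267, 0.0826]
tool_rot: [0.0, 1.0, -0.025, -0.0]
contact_force: [1.0, 0.1, 0.6]
gripper_width: 0.152
```

```bash
python3 - <<'E'
from h import *
o=get_obs();print(o['eef_pos'],o['contact_force'])
c=snap('scene','s8.png');a=cv2.resize(cv2.imread('pics/s8.png')[230:330,250:380],(780,600),interpolation=2);cv2.imwrite('pics/s8c.png',a)
E
```

```text
[0.62108693 0.12668531 0.0825663 ] [1.03510387 0.10312337 0.58231453]
```

View pics/s8c.png

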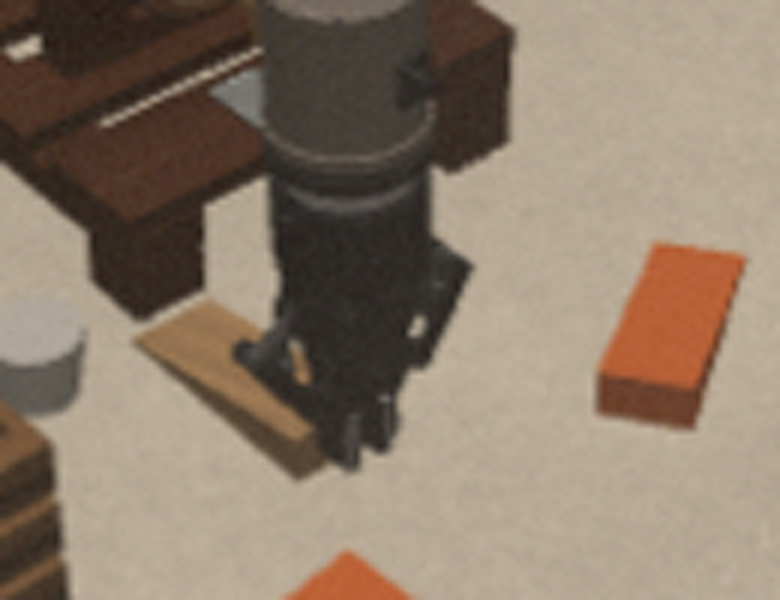

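```bash
python3 - <<'E'
from fit import *
x=wsc([(133,341),(208,299),None,(298,438),(300,480),None],6,250,230)
print('thin',x[:2]+.07*np.array([np.cos(x[2]),np.sin(x[2])]),'back',x[:2]-.07*np.array([np.cos(x[2]),np.sin(x[2])]))
E
```

```text
[ 0.6184  0.0443 -1.606 ] [[-0.4, -0.3], [-0.2, -0.0], [0.2, 0.1], [0.3, 0.1]]
thin [ 0.61592138 -0.02560863] back [0.62084416 0.1143048 ]
```

Call:
{"api": "apply_moves", "payload": {
  "moves": [
    [[0, 0.1, 0], [0, 0, 0], -0.7],
    [[0, 0.2, 0], [0, 0, 0], -0.7],
    [[0, 0.3, 0], [0, 0, 0], -0.7],
    [[0, 0.4, 0], [0, 0, 0], -0.7],
    [[0, 0.5, 0], [0, 0, 0], -0.7],
    [[0, 0.6, 0], [0, 0, 0], -0.7],
    [[0, 0.7, 0], [0, 0, 0], -0.7],
    [[0, 0.75, 0], [0, 0, 0], -0.7],
    [[0, 0.8, 0], [0, 0, 0], -0.7]
  ]
}}

```text
t: 13.7
eef_pos: [0.6201, 0.1072, 0.0827]
tool_rot: [-0.0, 1.0, -0.025, 0.0]
contact_force: [-0.0, 0.4, -0.2]
gripper_width: 0.149
```

```bash
python3 - <<'E'
from h import *
o=get_obs();print(o['eef_pos'],o['contact_force'])
c=snap('scene','s9.png');a=cv2.resize(cv2.imread('pics/s9.png')[230:330,250:380],(780,600),interpolation=2);cv2.imwrite('pics/s9c.png',a)
E
```

```text
[0.62009263 0.10715101 0.08266773] [-0.03375033  0.36174225 -0.15091359]
```

View pics/s9c.png

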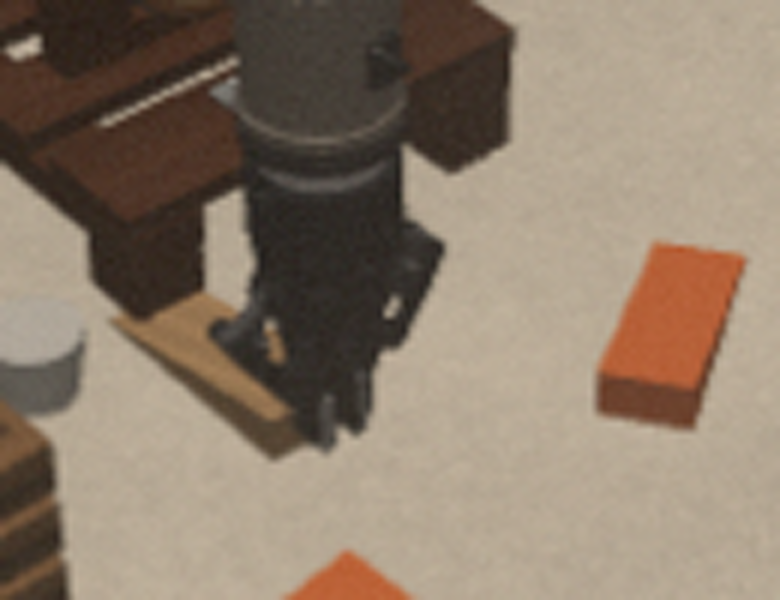

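Call:
{"api": "apply_moves", "payload": {
  "moves": [
    [[0, 0.05, 0], [0, 0, 0], -0.7],
    [[0, 0.1, 0], [0, 0, 0], -0.7],
    [[0, 0.15, 0], [0, 0, 0], -0.7],
    [[0, 0.2, 0], [0, 0, 0], -0.7]
  ]
}}

```text
t: 14.25
eef_pos: [0.6199, 0.1021, 0.0827]
tool_rot: [0.0, 1.0, -0.025, 0.0]
contact_force: [-0.4, 0.4, 0.2]
gripper_width: 0.147
```

Call:
{"api": "apply_moves", "payload": {
  "moves": [
    [[0, 0.05, 0], [0, 0, 0], -0.7],
    [[0, 0.1, 0], [0, 0, 0], -0.7],
    [[0, 0.15, 0], [0, 0, 0], -0.7]
  ]
}}

```text
t: 14.62
eef_pos: [0.6197, 0.0984, 0.0827]
tool_rot: [0.0, 1.0, -0.025, 0.0]
contact_force: [-0.8, 0.5, -0.7]
gripper_width: 0.152
```

Call:
{"api": "apply_moves", "payload": {
  "moves": [
    [[0, 0.05, 0], [0, 0, 0], -0.7],
    [[0, 0.1, 0], [0, 0, 0], -0.7]
  ]
}}

```text
t: 14.88
eef_pos: [0.6195, 0.096, 0.0827]
tool_rot: [-0.0, 1.0, -0.025, 0.0]
contact_force: [0.5, 1.9, -0.2]
gripper_width: 0.144
```

Call:
{"api": "apply_moves", "payload": {
  "moves": [
    [[0, 0.05, 0], [0, 0, 0], -0.7],
    [[0, 0.1, 0], [0, 0, 0], -0.7]
  ]
}}

```text
t: 15.12
eef_pos: [0.6194, 0.0953, 0.083]
tool_rot: [-0.001, 1.0, -0.024, 0.0]
contact_force: [-0.3, 6.8, -0.5]
gripper_width: 0.148
```

```bash
python3 - <<'E'
from h import *
c=snap('scene','s10.png');a=cv2.resize(cv2.imread('pics/s10.png')[230:330,250:380],(780,600),interpolation=2);cv2.imwrite('pics/s10c.png',a)
for i in range(3):
  read_camera('top'); o=get_obs();print(o['eef_pos'],o['contact_force'])
E
```

```text
[0.61944937 0.09536338 0.0830149 ] [ 0.16084629  6.20680508 -0.81665589]
[0.61942751 0.09540305 0.08300102] [ 0.41411332  5.57690937 -0.62110687]
[0.61944476 0.09540363 0.0829907 ] [-0.75941122  6.40114497 -1.09825987]
```

View pics/s10c.png

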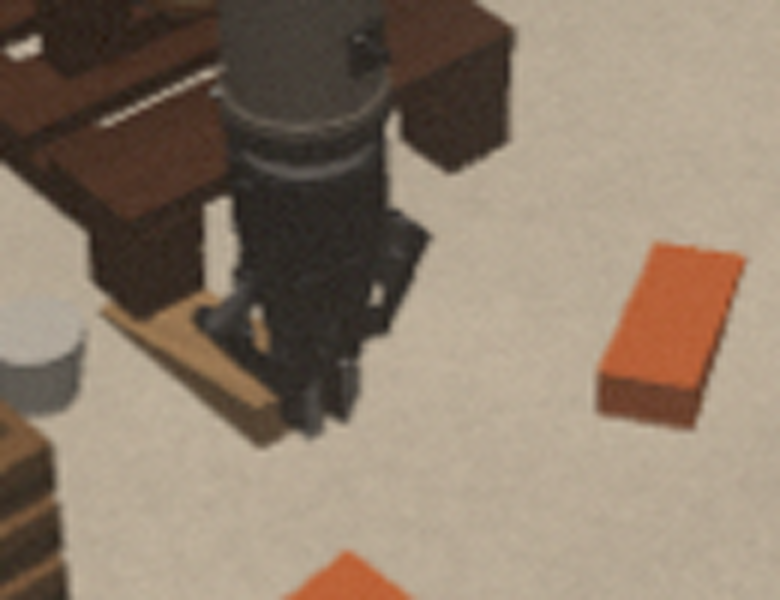

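```bash
python3 - <<'E'
from fit import *
x=wsc([(101,310),None,None,(260,406),(262,448),None],6,250,230,(.616,.013,-1.62))
S=read_camera('scene')
for l in [(.07,.025,.003),(-.07,.025,.028),(-.07,.025,0)]:
  v=(.6165,.0135,-1.62); c,s=np.cos(v[2]),np.sin(v[2]); p=proj(S,[v[0]+c*l[0]-s*l[1],v[1]+s*l[0]+c*l[1],l[2]]); print((p[1]-250)*6+3,(p[0]-230)*6+3)
a=cv2.resize(cv2.imread('pics/s10.png')[265:315,255:305],(600,600),interpolation=2);cv2.imwrite('pics/s10d.png',a)
E
```

```text
[ 0.6158  0.0137 -1.6176] [[-0.3, -0.2], [0.1, 0.0], [0.2, 0.1]]
99.4359702857397 308.66989716738556
259.07156336955495 407.77941680085337
261.641641422543 450.1249772348914
```

View pics/s10d.png

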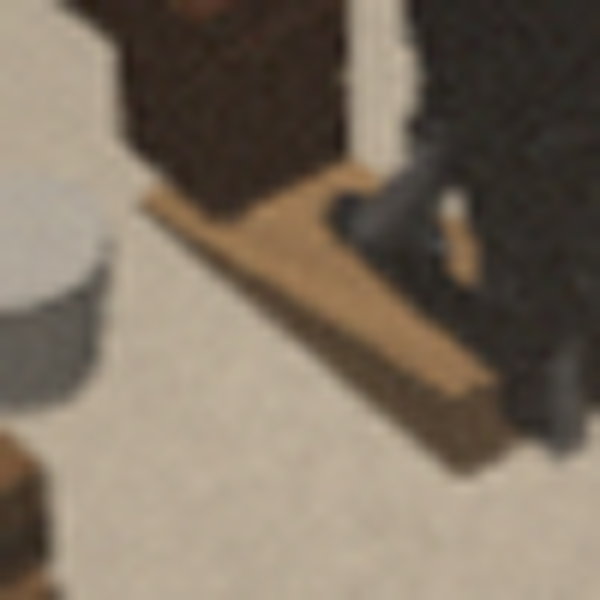

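Call:
{"api": "apply_moves", "payload": {
  "moves": [
    [[0, -0.4, 0], [0, 0, 0], -0.7],
    [[0, -1.0, 0], [0, 0, 0], -0.7],
    [[0, -1.2, -1], [0, 0, 0], -1],
    [[0, -1.2, -3], [0, 0, 0], -1],
    [[0, -1.2, -5], [0, 0, 0], -1],
    [[0, -1.2, -5.2], [-1, 0, 0], -1],
    [[0, -1.2, -5.2], [-1.5, 0, 0], -1],
    [[0, -1.2, -5.2], [-1.5, 0, 0], -1]
  ]
}}

```text
t: 16.42
eef_pos: [0.6204, 0.1261, 0.2127]
tool_rot: [0.13, 0.991, -0.023, -0.003]
contact_force: [0.6, -0.4, 0.4]
gripper_width: -0.002
```

```bash
python3 - <<'E'
from h import *
from scipy.spatial.transform import Rotation as R
o=get_obs();print(o['eef_pos'],o['contact_force'],o['tool_rot'])
w,x,y,z=o['tool_rot'];M=R.from_quat([x,y,z,w]); print(M.as_matrix().round(3))
tip=o['eef_pos']+.073*M.as_matrix()[:,2]; print('tip',tip)
for T in ([.618,-.044,.11],[.618,-.044,.09],[.618,-.044,.08]): print((M.inv().apply(np.array(T)-tip)/.025).round(2))
c=snap('scene','s11.png');a=cv2.resize(cv2.imread('pics/s11.png')[190:330,230:400],(729,600),interpolation=2);cv2.imwrite('pics/s11c.png',a)
E
```

```text
[0.62043081 0.12614044 0.21272753] [ 0.64165197 -0.36047717  0.36505809] [ 0.1300465   0.99124162 -0.022785   -0.00296801]
[[ 0.999 -0.044 -0.012]
 [-0.046 -0.965 -0.258]
 [ 0.     0.258 -0.966]]
tip [0.61956866 0.10732981 0.14219798]
[0.22 5.51 2.8 ]
[0.22 5.31 3.58]
[0.22 5.2  3.96]
```

View pics/s11c.png

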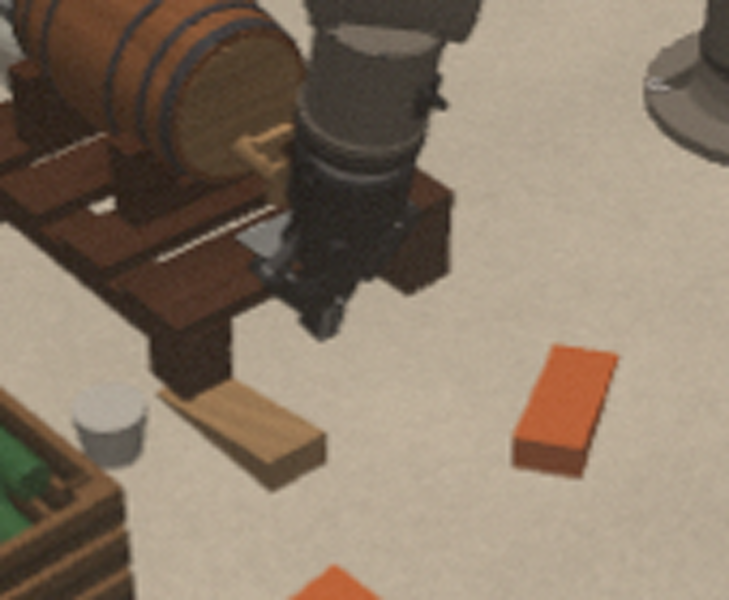

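Call:
{"api": "apply_moves", "payload": {
  "moves": [
    [[0, 1.9, 0.5], [-0.05, 0, 0], -1],
    [[0.1, 3.8, 1.0], [-0.05, 0, 0], -1],
    [[0.2, 5.2, 1.4], [-0.05, 0, 0], -1],
    [[0.2, 5.8, 1.6], [-0.05, 0, 0], -1],
    [[0.2, 5.6, 2.4], [-0.05, 0, 0], -1],
    [[0.2, 5.5, 2.9], [-0.05, 0, 0], -1],
    [[0.2, 5.5, 2.9], [-0.05, 0, 0], -1]
  ]
}}

```text
t: 17.35
eef_pos: [0.6174, -0.0264, 0.1762]
tool_rot: [0.134, 0.991, -0.023, -0.005]
contact_force: [-0.4, -0.1, -0.3]
gripper_width: -0.0
```

```bash
python3 - <<'E'
from h import *
from scipy.spatial.transform import Rotation as R
o=get_obs();print(o['eef_pos'],o['contact_force'],o['tool_rot'])
w,x,y,z=o['tool_rot'];M=R.from_quat([x,y,z,w])
tip=o['eef_pos']+.073*M.as_matrix()[:,2]; print('tip',tip, 'down unit',M.inv().apply([0,0,-.01])/.025)
c=snap('scene','s12.png');a=cv2.resize(cv2.imread('pics/s12.png')[190:330,200:370],(729,600),interpolation=2);cv2.imwrite('pics/s12c.png',a)
E
```

```text
[ 0.61743251 -0.02644226  0.17622081] [-0.43626781 -0.10283141 -0.34330077] [ 0.13437974  0.99064996 -0.02305857 -0.0048    ]
tip [ 0.61628586 -0.04586211  0.10586063] down unit [ 0.00132521 -0.10658718  0.38553524]
```

View pics/s12c.png

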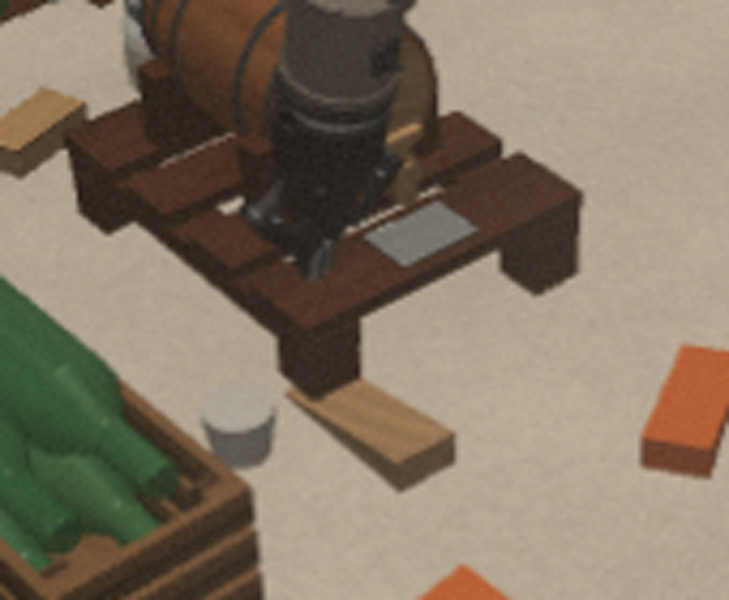

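Call:
{"api": "apply_moves", "payload": {
  "moves": [
    [[0, -0.1, 0.35], [0, 0, 0], -1],
    [[0, -0.18, 0.65], [0, 0, 0], -1],
    [[0, -0.22, 0.8], [0, 0, 0], -1],
    [[0, -0.24, 0.88], [0, 0, 0], -1],
    [[0, -0.24, 0.88], [0, 0, 0], -1]
  ]
}}

```text
t: 18.02
eef_pos: [0.6184, -0.0284, 0.1554]
tool_rot: [0.135, 0.991, -0.025, -0.003]
contact_force: [-0.5, 0.6, 0.1]
gripper_width: -0.0
```

Call:
{"api": "apply_moves", "payload": {
  "moves": [
    [[0, -0.01, 0.04], [0, 0, 0], -1],
    [[0, -0.02, 0.08], [0, 0, 0], -1],
    [[0, -0.02, 0.08], [0, 0, 0], -1]
  ]
}}

```text
t: 18.4
eef_pos: [0.6183, -0.0284, 0.1533]
tool_rot: [0.135, 0.991, -0.025, -0.003]
contact_force: [-0.1, -0.9, -0.3]
gripper_width: -0.003
```

Call:
{"api": "apply_moves", "payload": {
  "moves": [
    [[0, -0.01, 0.04], [0, 0, 0], -1],
    [[0, -0.02, 0.08], [0, 0, 0], -1],
    [[0, -0.02, 0.08], [0, 0, 0], -1]
  ]
}}

```text
t: 18.77
eef_pos: [0.6185, -0.0283, 0.152]
tool_rot: [0.135, 0.991, -0.025, -0.003]
contact_force: [-1.4, 0.0, 5.8]
gripper_width: 0.001
```

Call:
{"api": "apply_moves", "payload": {
  "moves": [
    [[0, -0.01, 0.04], [0, 0, 0], -1],
    [[0, -0.01, 0.06], [0, 0, 0], -1],
    [[0, -0.01, 0.06], [0, 0, 0], -1]
  ]
}}

```text
t: 19.15
eef_pos: [0.6186, -0.0283, 0.1516]
tool_rot: [0.135, 0.99, -0.025, -0.003]
contact_force: [-4.9, 1.5, 13.6]
gripper_width: -0.002
```

The corner held 13.6 N and moved only 0.4 mm, so it no longer rocks. I'll let go now.

Call:
{"api": "apply_moves", "payload": {
  "moves": [
    [[0, 0.02, -0.08], [0, 0, 0], -1],
    [[0, 0.05, -0.2], [0, 0, 0], -1],
    [[0, 0.2, -0.8], [0, 0, 0], -1],
    [[0, 0.5, -2], [0, 0, 0], -1],
    [[0, 0.5, -3], [0, 0, 0], -1],
    [[0, -1, -3.5], [0, 0, 0], -1],
    [[0, -3, -4.0], [0, 0, 0], -1],
    [[0, -5, -4.5], [0, 0, 0], -1],
    [[0, -7, -5.0], [0, 0, 0], -1],
    [[0, -7, -5.0], [0, 0, 0], -1],
    [[0, -7, -5.0], [0, 0, 0], -1]
  ]
}}

```text
t: 20.52
eef_pos: [0.6286, 0.1729, 0.2239]
tool_rot: [0.135, 0.991, -0.025, -0.003]
contact_force: [0.3, -0.3, -0.2]
gripper_width: 0.002
```

```bash
python3 - <<'E'
from h import *
o=get_obs();print(o['eef_pos'],o['contact_force'])
c=snap('scene','s13.png');a=cv2.resize(cv2.imread('pics/s13.png')[190:330,200:370],(729,600),interpolation=2);cv2.imwrite('pics/s13c.png',a)
a=cv2.resize(cv2.imread('pics/s13.png')[230:330,250:380],(780,600),interpolation=2);cv2.imwrite('pics/s13d.png',a)
c=snap('top','t13.png')
d=cv2.absdiff(cv2.imread('pics/scene0.png'),cv2.imread('pics/s13.png')).max(2); 
b=np.argwhere(d[200:,180:]>40); print(len(b))
cv2.imwrite('pics/d.png',np.clip(d.astype(int)*3,0,255))
E
```

```text
[0.62855034 0.17285914 0.22386955] [ 0.33240966 -0.29482989 -0.16943133]
2102[ WARN:0@1.975] global loadsave.cpp:1063 imwrite_ Unsupported depth image for selected encoder is fallbacked to CV_8U.
```

View pics/s13d.png

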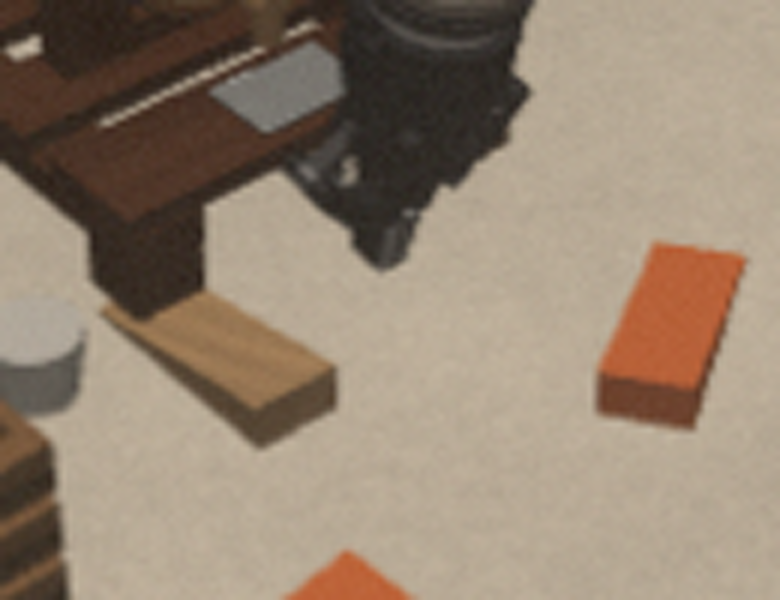

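View pics/d.png

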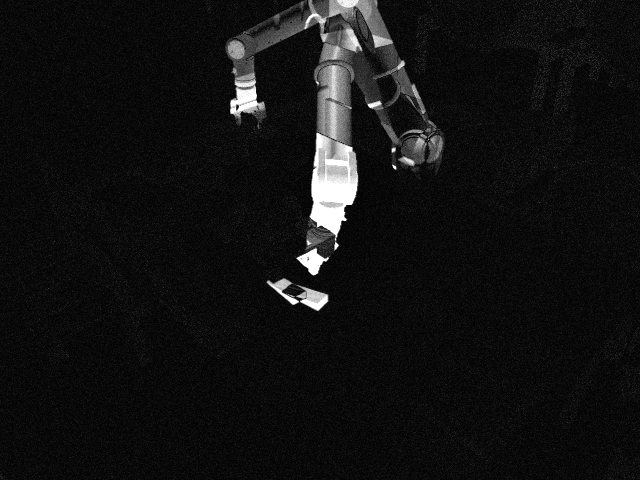

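View pics/t13.png

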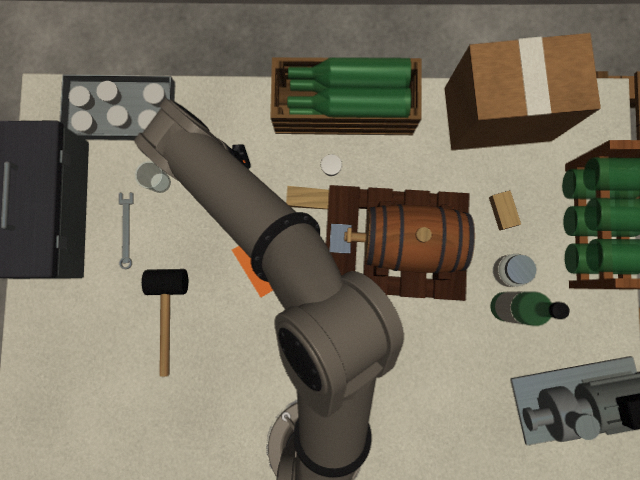

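The scene picture shows the wedge under the short foot at crop (150,315), with its back corner at (262,448), as before the press. The difference image shows only the arm and the wedge changed. The top picture agrees for everything the arm doesn't hide.

```bash
python3 -c "
from station import hand_in
print(hand_in())"
```

```text
the job is handed in; nothing more can be done
None
```

The oak wedge is snug under the stand's short foot, the deck corner no longer rocks, and I handed the job in after about 21 s.

**What I did**
- I squared the wedge up to the foot with the outside of the fingers.
- I pushed it in, thin end first, by its back face until the push force jumped from about 0.5 N to 6–7 N. The thin end was then about 31 mm past the foot's face.
- I pressed the deck corner, then lifted clear and let go.

**Last checks**
- **Rocking:** The corner held a press of 13.6 N. Between 5.8 and 13.6 N it gave only 0.4 mm; unwedged, 2–4 N would have rocked it.
- **Sideways load:** The press also put about 5 N sideways on the stand, below the 10–20 N at which it slides.
- **Positions:** After release, the wedge's back corner was in the same place as before the press. Comparing the scene picture with the first one, only the arm and the wedge had changed.
- **Camera disagreement:** The two cameras differ by about 4 mm in x, so I aligned the wedge and foot from the scene camera alone. The top picture agreed, though the arm hid most of both orange wedges in it.

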